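# Open the instrument case and switch on the dose-rate meter

## Robot

A 7-joint arm with a two-finger parallel gripper is mounted at the origin on the work surface. World frame = base frame: x ahead of the robot, y to its left, z up, the work surface at z = 0. Lengths are in m, angles in rad, forces in N, time in s.
With the tool pointing down it reaches from about 0.4 to 0.85 m from the base axis. Payload 10.4 kg.
Tool frame: the origin (TCP) lies on the centre line of the jaws, within the pads' length; the fingertips stand r.finger_overhang ahead of it and the grasp point (between the pads) lies 5 mm behind it (r.finger_overhang is the distance from the TCP to the fingertips, in m); z points along the fingers, y is the line along which they close (so a half turn about z gives the same grasp; the last joint's range is limited). The gripper opens to 87 mm and grips with 3 to 60 N. Pads are 19 mm wide; open, the fingers measure 117 mm over their backs; the gripper's body (75 mm by 190 mm) begins 51 mm behind the grasp point.
Start: joints at [1.192, 0.332, -0.065, 1.46, 0.022, 1.35, -0.088], TCP at [0.218, -0.586, 0.237] pointing down, gripper open.
Joint ranges: [-2.6, 2.6], [-0.5, 2.12], [-1.47, 1.34], [0.16, 2.42], [-1.27, 4.41], [0.06, 2.06], [-2.6, 2.6]. Speed limits (rad/s): [2.22, 2.22, 2.79, 2.79, 3.14, 3.14, 3.14].

## Interface

Orientations are given as a unit quaternion [x, y, z, w].
In Python, from bench import read_state, viewer, r gives the robot as it stands.
- The arm moves only by the tool carry_out, never from a script. Its argument "moves" is a list of rows, each a list of 6 numbers: the shift along the tool's x, y, z in units of 40 mm (1.0 is 40 mm), then the turn, a rotation vector about the tool's x, y, z in units of 8 degrees (1.0 is 8 degrees). A call has 1 to 20 rows; each row shifts and turns the commanded pose from where the row before left it, along the tool's axes as they then stand; what a row does not reach is not made up. A row lasts 1/8 s, in which the tool goes at most 62.5 mm and 10.7 degrees, less where a joint would pass 70% of its speed; a pose out of reach is approached as far as the arm can. A call is refused whole if a number of a shift passes 1 or a number of a turn 1, either way. A call with a gripper value outside its range is refused whole. "fingers" is the finger opening in mm, from 0 to 87, set as the call begins (left out, the last holds). The fingers move at their own pace and stop on an object; "force" is the grip in N (left out, the last holds). Time passes only in rows, so rows that do not move let the fingers close. It gives the time, the measured TCP pose, the force, the opening and the grip force at its end, in the units of the state.
- read_state(): the state, without advancing time (a new reading comes with each control period).
- viewer.camera(name): name is "scene" or "side" or "wrist"; returns a dict with "pixels" (420x560x3 uint8, red, green, blue), "range_z" (420x560 float32, m along the optical axis (not along the pixel's ray), 0 where there is no reading), "fx", "fy", "cx", "cy" (pixels), "k1" (the pictures are not rectified: a ray, as slopes to the right and down, at radius r is drawn at 1 + k1 r^2 times it, then the intrinsics apply), "xyz" and "orientation" of the camera in the world. Camera axes: x right, y down, z forward; pixel columns grow to the right and rows downward; lengths in m; the calibration is good to about 2 mm. A picture is of the moment at which its call begins.
- r.close_job(): hands the job in; it is judged then, once.
The state is a dict: "time": time; "joint_positions": joint angles; "joint_vel": joint speeds; "joint_torque": joint torques, N m; "ee_pos": TCP position; "eef_rot": TCP orientation; "ft_force": force on the tool from outside, world axes, zero at the start; "torque": the same for the moment, N m; "width": finger opening in m; "grip_force": force on a finger pad.
Only numpy, scipy, OpenCV 4.12 (cv2) and the standard library are available. Lean on these libraries where they do the work, as an engineer would, in place of code of your own. Each camera call takes 0.05 s, during which the arm holds its last target. There are 200 camera calls.

## Task

Switch on the dose-rate meter that lies in the larger aluminium case, whose latches are already undone. Push the lid up by its front pull lip and on over, without flinging it, until it rests open on its own; then press the round key on the meter fully down with a fingertip and let it go. Nothing is to be picked up: the meter stays in its pocket, the case stays where it stands, and the other things are left alone.

Things in the scene. Friction and masses are not known exactly. Their poses are not given: they have to be found in the camera images.
- case: Larger aluminium case, loose, 3.5 kg. Body 180 mm deep (its x) x 230 mm wide (its y), walls 4 mm, rim 85 mm high; 115 mm with the lid shut. Side handles stick out 15 mm; undone latches hang on the front 80 mm either side of the middle. Origin: centre of underside; x runs from the front (lip side, facing the robot) to the hinge at the back, y left, z up. Grey insert: ribs 48 mm above the table.
- case_lid (a joint): Lid angle: 0 shut, grows as it swings up and back about the hinge, stop at 1.92 rad (110 degrees, leaning back behind the case). Swings freely, about 0.55 kg: about 3 N at the lip lift it; it falls shut below about 1.35 rad and falls open to the stop beyond. The lid is a tray 180 x 230 mm, 30 mm deep, open side down, its rim in the plane of hinge axis and lip underside.
- lid_lip (a point): Middle of the free front edge of the lid's pull lip, on its underside (86 mm above the table when shut). The lip is a flat tab 90 mm wide (along the case's y), 4 mm thick, sticking out 18 mm from the front wall of lid and case; below it the wall is clear for a finger. Moves with the lid, 198 mm from the hinge axis.
- lid_hinge (a point): Middle of the lid's hinge axis, at the back top edge of the case, 90 mm behind the case's centre and 85.5 mm above the table; the axis runs along the case's y.
- meter: Black dose-rate meter, 68 mm (its x) x 120 mm (its y) x 32 mm high, 0.30 kg, loose in its pocket with 2.5 mm play all round, display and key up, under the lid until this is open. Origin: centre of underside, 10 mm in front of and 30 mm left of the case's centre, on the pocket floor 28 mm above the table; axes as the case's.
- meter_key (a joint): Travel of the meter's key in m: 0 released, 0.004 fully down. Sprung: begins to move at about 1.2 N, fully down at 4 N, comes back by itself.
- key_top (a point): Centre of the top of the round grey key, 20 mm across, standing 6 mm above the meter's face, at the end of the meter away from the display (34 mm from the meter's centre towards -y); 66 mm above the table and 19 mm below the case's rim.
- battery_pack: Bystander in the case: black spare battery, 46 x 36 x 26 mm, in the right front pocket. Origin: centre of underside.
- test_puck: Bystander in the case: steel check-source holder with a knob, 38 mm across, 30 mm high, in the right back pocket. Origin: centre of underside.
- small_case: Bystander: smaller closed aluminium case, 130 x 170 x 100 mm, with an arched handle on top (136 mm high over all), no lip. Stands left or right of the instrument case. Origin: centre of underside.
- radio: Bystander: black hand radio standing upright, 36 x 58 x 115 mm with an antenna up to 190 mm. Origin: centre of underside.
- angle_lamp: Bystander: black right-angle hand lamp standing upright, 50 mm wide, 170 mm high. Origin: centre of underside.
- tape_roll: Bystander: roll of barrier tape lying flat, 90 mm across, 48 mm high, in front of the cases. Origin: centre of underside.
- mug: Bystander: white mug, 82 mm across, 92 mm high. Origin: centre of underside.
- swab_jar: Bystander: small white jar with a grey cap, 68 mm across, 68 mm high, behind the cases. Origin: centre of underside.

How it is judged:
By the outcome, as a careful person would: the job done as asked, in the order asked, and still so for the second after the job is handed in, with the robot touching nothing.
It also fails if it takes over 56 s, if anything falls off the work surface, if the arm or the gripper's body presses on something with over 40 N, if the wrist force passes 120 N, or if a joint passes its speed limit or range.

## Working session

There is one attempt and no reset: what is moved stays moved. The work goes in short steps, Python scripts to look and compute and a tool call to move; the robot and the scene stay as the last step left them, time stands still between calls to the robot, and variables do not carry over. Pictures are saved under pics/ and viewed, at most 10 in all, crops included, and the job is handed in when it is done.

Besides the shell and the picture viewer there is one more tool, called after "Call:" as a command line: name --pt "numbers of a row" for each row, then --argument value for the rest. carry_out: Moves the arm, as the interface text tells. Its arguments: {"type":"object","properties":{"moves":{"type":"array","items":{"type":"array","items":{"type":"number"}}},"fingers":{"type":"number"},"force":{"type":"number"}},"required":["moves"]}

```bash
mkdir -p pics; ls; cat > h.py <<'E'
import numpy as np, cv2
from scipy.spatial.transform import Rotation as R
from bench import read_state, viewer, r
def cam(n):
    c=viewer.camera(n); return c
def cloud(c):
    h,w=c["range_z"].shape
    u,v=np.meshgrid(np.arange(w),np.arange(h))
    K=np.array([[c["fx"],0,c["cx"]],[0,c["fy"],c["cy"]],[0,0,1.]])
    # undistort
    p=cv2.undistortPointsIter(np.stack([u,v],-1).reshape(-1,1,2).astype(np.float64),K,np.array([c["k1"],0,0,0,0.]),None,None,(3,50,1e-10)).reshape(h,w,2)
    z=c["range_z"].astype(float)
    P=np.dstack([p[...,0]*z,p[...,1]*z,z])
    W=P@R.from_quat(c["orientation"]).as_matrix().T+np.array(c["xyz"])
    W[z<=0]=np.nan
    return W
E
python3 - <<'E'
from h import *
ims=[]
for n in("scene","side"):
    c=cam(n); np.savez(f"/tmp/{n}.npz",**{k:v for k,v in c.items()})
    cv2.imwrite(f"pics/{n}0.png",c["pixels"][...,::-1]); print(n,c["xyz"],c["orientation"],c["k1"],c["fx"])
s=read_state(); print(s["time"],s["ee_pos"],s["eef_rot"],s["ft_force"],s["width"],r.finger_overhang)
E
```

```text
pics
scene [ 1.29077815 -0.41932404  1.36213046] [ 0.83493947  0.47187061 -0.1380205  -0.24731466] 0.040557955962576386 503.7010166187102
side [0.2543866  0.70149754 1.04984947] [-0.19538176  0.92223432 -0.32436414  0.07808794] 0.02533168921869314 381.0933298050729
0.1 [ 0.21761824 -0.58554661  0.23587303] [ 9.84210800e-01  1.76999213e-01 -1.42206467e-04 -5.98780214e-04] [-0.13856036 -0.94757847 -0.14185648] 0.08738048156554133 0.014
```

View pics/scene0.png

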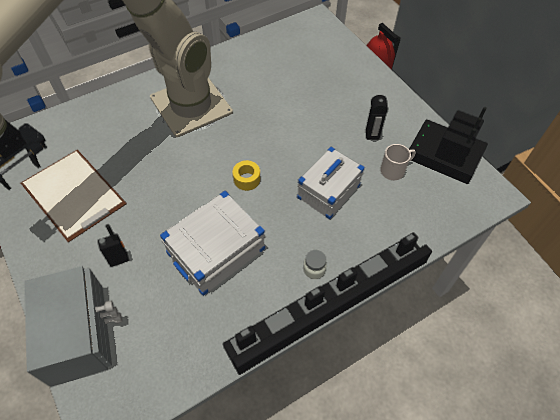

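View pics/side0.png

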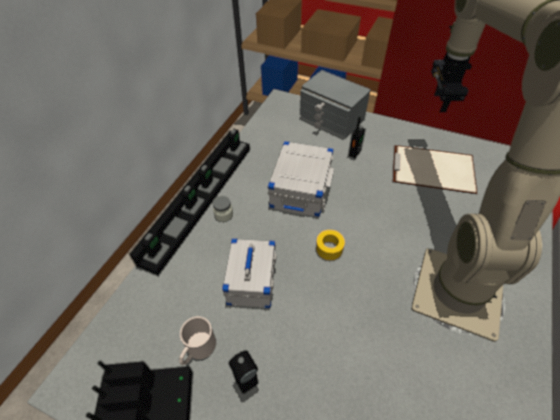

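The scene view shows the larger case, lid shut, around (213,240), with tape at (247,175), the radio at (113,247), and the small case at (330,180). In the side view the large case is at (303,175) and its lip shows on the right at about (330,178). Next I measure the case pose from the lid-top points.

```bash
python3 - <<'E'
from h import *
for n,(x0,x1,y0,y1) in {"scene":(150,275,180,300),"side":(260,340,135,220)}.items():
    c=dict(np.load(f"/tmp/{n}.npz")); W=cloud(c)
    S=W[y0:y1,x0:x1].reshape(-1,3); S=S[~np.isnan(S).any(1)]
    T=S[(S[:,2]>.105)&(S[:,2]<.125)]
    rc=cv2.minAreaRect(T[:,:2].astype(np.float32)*1000); print(n,len(T),np.median(T[:,2]),rc, cv2.boxPoints(rc).round(0).tolist())
    L=S[(S[:,2]>.08)&(S[:,2]<.1)]
    # express in frame of case: x from front to hinge
    ctr=np.array(rc[0])/1000
    for a in (rc[2],rc[2]-90):
        d=np.array([np.cos(np.radians(a)),np.sin(np.radians(a))]); e=np.array([-d[1],d[0]])
        q=(L[:,:2]-ctr); print(a,"lip-height pts along",np.percentile(q@d,[0,2,50,98,100]).round(3),np.percentile(q@e,[0,2,50,98,100]).round(3))
    Z=W[...,2]; print("table z",np.nanmedian(W[100:250,][...,2]))
    for z,nm in((.13,"tall"),):
        pass
    # objects in surroundings
    A=W.reshape(-1,3); A=A[~np.isnan(A).any(1)]
    A=A[(A[:,2]>.02)&(A[:,2]<.3)&(A[:,0]>.15)&(A[:,0]<.95)&(A[:,1]>-.7)&(A[:,1]<.35)]
    g=np.zeros((80,105),np.uint8); g[((A[:,0]-.15)*100).astype(int).clip(0,79),((A[:,1]+.7)*100).astype(int).clip(0,104)]=1
    k,lab,st,ce=cv2.connectedComponentsWithStats(g)
    for i in range(1,k):
        if st[i,4]>8:
            ij=lab[((A[:,0]-.15)*100).astype(int).clip(0,79),((A[:,1]+.7)*100).astype(int).clip(0,104)]==i
            print(A[ij].min(0).round(3),A[ij].max(0).round(3))
E
```

```text
scene 4626 0.11559499891017844 ((585.787109375, -204.95179748535156), (191.82044982910156, 234.24716186523438), 10.174260139465332) [[471.0, -107.0], [512.0, -337.0], [701.0, -303.0], [660.0, -73.0]]
10.174260139465332 lip-height pts along [-0.108 -0.105  0.092  0.101  0.103] [-0.118 -0.117 -0.035  0.107  0.117]
-79.82573986053467 lip-height pts along [-0.117 -0.107  0.035  0.117  0.118] [-0.108 -0.105  0.092  0.101  0.103]
table z 0.00038517551507655234
[ 0.355 -0.039  0.02 ] [0.449 0.052 0.059]
[ 0.438 -0.497  0.02 ] [ 0.487 -0.433  0.193]
[ 0.486 -0.7    0.02 ] [ 0.756 -0.521  0.158]
[ 0.472 -0.336  0.02 ] [ 0.702 -0.073  0.125]
[0.492 0.108 0.02 ] [0.674 0.315 0.142]
[ 0.76  -0.016  0.02 ] [0.824 0.047 0.077]
[ 0.854 -0.322  0.02 ] [0.948 0.32  0.131]
side 2559 0.11589719957136135 ((585.3265380859375, -201.41680908203125), (188.0852508544922, 237.6023406982422), 9.864547729492188) [[472.0, -100.0], [513.0, -335.0], [698.0, -302.0], [658.0, -68.0]]
9.864547729492188 lip-height pts along [-0.105 -0.104 -0.031  0.1    0.103] [-0.102 -0.065  0.113  0.12   0.12 ]
-80.13545227050781 lip-height pts along [-0.12  -0.12  -0.113  0.065  0.102] [-0.105 -0.104 -0.031  0.1    0.103]
table z 0.0007647773138381719
[ 0.154 -0.544  0.22 ] [ 0.23  -0.488  0.3  ]
[ 0.228 -0.636  0.219] [ 0.274 -0.621  0.3  ]
[ 0.358 -0.036  0.02 ] [0.447 0.057 0.054]
[ 0.442 -0.487  0.02 ] [ 0.484 -0.425  0.191]
[ 0.487 -0.7    0.02 ] [ 0.755 -0.515  0.155]
[ 0.475 -0.33   0.02 ] [ 0.703 -0.068  0.123]
[0.491 0.112 0.02 ] [0.67  0.32  0.141]
[ 0.757 -0.007  0.02 ] [0.82  0.055 0.074]
[ 0.853 -0.321  0.02 ] [0.948 0.323 0.131]
```

```bash
cat >> h.py <<'E'
C=np.array([.5855,-.2035,0]); YAW=np.radians(10.0)
d=np.array([np.cos(YAW),np.sin(YAW),0]); Zu=np.array([0,0,1.]); H=C+.09*d+.0855*Zu
def tn(al): # al deg: tool tilt forward from down
    a=np.radians(al); return np.sin(a)*d-np.cos(a)*Zu, np.cos(a)*d+np.sin(a)*Zu
def rot(al):
    t,n=tn(al); return R.from_matrix(np.stack([np.cross(n,t),n,t],1))
def lip(th):
    return H+.198*(-np.cos(th)*d+np.sin(th)*Zu)
def pose(th,al,s,g=.087,off=0,back=0): # lip angle rad, tilt deg, tip depth, gap
    t,n=tn(al); return lip(th)+(g/2-off)*n+(s-.014-back)*t, rot(al)
def rows(wps,start=None):
    """wps: list of (pos,Rot,nrows); prints sequential rows in tool axes"""
    if start is None:
        s=read_state(); start=(np.array(s["ee_pos"]),R.from_quat(s["eef_rot"]))
    p,q=start; out=[]
    for P,Q,n in wps:
        p0=p;q0=q;rv=(q0.inv()*Q).as_rotvec()
        for i in range(1,n+1):
            pt=p0+(P-p0)*i/n; qt=q0*R.from_rotvec(rv*i/n)
            a=np.round(q.inv().apply(pt-p)/.04,2); b=np.round((q.inv()*qt).as_rotvec()/np.radians(8),2)
            out.append(np.r_[a,b].tolist()); p=p+q.apply(a*.04); q=q*R.from_rotvec(b*np.radians(8))
    print(len(out)); print(str([[float(v)+0 for v in o] for o in out]).replace("0.0,","0,").replace("0.0]","0]"))
    return p,q
def st():
    s=read_state(); q=R.from_quat(s["eef_rot"]); print("t",s["time"],"pos",np.round(s["ee_pos"],4),"F",np.round(s["ft_force"],2),"w",round(s["width"],4),"j",np.round(s["joint_positions"],2)); return np.array(s["ee_pos"]),q
E
python3 - <<'E'
from h import *
st(); print([x for x in dir(r) if x[0]!='_'])
p1,q1=pose(0,45,.014,off=.008,back=.08); print(p1)
rows([(np.array([.38,-.25,.27]),rot(0),12),(p1,q1,7)])
E
```

```text
t 0.1 pos [ 0.2176 -0.5855  0.2359] F [-0.14 -0.95 -0.14] w 0.0874 j [ 1.19  0.33 -0.06  1.46  0.02  1.35 -0.09]
['PlanningError', 'close_job', 'finger_overhang']
[ 0.44815255 -0.22771806  0.16717083]
19
[[0.56, -0.54, -0.07, 0, 0, -0.83], [0.62, -0.47, -0.07, 0, 0, -0.83], [0.67, -0.39, -0.07, 0, 0, -0.83], [0.71, -0.32, -0.07, 0, 0, -0.83], [0.74, -0.23, -0.07, 0, 0, -0.83], [0.76, -0.14, -0.07, 0, 0, -0.83], [0.78, -0.05, -0.07, 0, 0, -0.82], [0.77, 0.03, -0.07, 0, -0.01, -0.83], [0.77, 0.13, -0.08, 0, 0, -0.83], [0.75, 0.21, -0.07, -0.01, 0, -0.83], [0.71, 0.3, -0.07, 0, 0, -0.83], [0.68, 0.38, -0.07, 0, 0, -0.83], [0.04, 0.25, 0.37, -0.8, 0, 0], [0.03, 0.21, 0.39, -0.81, 0, 0], [0.04, 0.17, 0.42, -0.8, 0, 0], [0.04, 0.12, 0.43, -0.8, 0, 0], [0.03, 0.07, 0.44, -0.81, 0, 0], [0.04, 0.01, 0.44, -0.8, 0, 0], [0.04, -0.03, 0.45, -0.8, 0, 0]]
```

Call:
carry_out --pt "0.56 -0.54 -0.07 0 0 -0.83" --pt "0.62 -0.47 -0.07 0 0 -0.83" --pt "0.67 -0.39 -0.07 0 0 -0.83" --pt "0.71 -0.32 -0.07 0 0 -0.83" --pt "0.74 -0.23 -0.07 0 0 -0.83" --pt "0.76 -0.14 -0.07 0 0 -0.83" --pt "0.78 -0.05 -0.07 0 0 -0.82" --pt "0.77 0.03 -0.07 0 0 -0.83" --pt "0.77 0.13 -0.08 0 0 -0.83" --pt "0.75 0.21 -0.07 0 0 -0.83" --pt "0.71 0.3 -0.07 0 0 -0.83" --pt "0.68 0.38 -0.07 0 0 -0.83" --pt "0.04 0.25 0.37 -0.8 0 0" --pt "0.03 0.21 0.39 -0.81 0 0" --pt "0.04 0.17 0.42 -0.8 0 0" --pt "0.04 0.12 0.43 -0.8 0 0" --pt "0.03 0.07 0.44 -0.81 0 0" --pt "0.04 0.01 0.44 -0.8 0 0" --pt "0.04 -0.03 0.45 -0.8 0 0" --pt "0 0 0 0 0 0" --fingers 87

```text
time: 2.6
ee_pos: [0.4466, -0.2269, 0.1651]
eef_rot: [0.595, 0.707, 0.293, 0.243]
ft_force: [-0.5, 0.8, 0.3]
width: 0.0871
grip_force: 0.0
```

```bash
python3 - <<'E'
from h import *
p,q=st(); print("err rot deg",np.degrees((q.inv()*rot(45)).as_rotvec()))
a=[cam(n)["pixels"][...,::-1] for n in("scene","wrist")]
cv2.imwrite("pics/a1.png",cv2.resize(np.hstack([cv2.resize(a[0][100:310,100:380],(560,420)),a[1]]),(800,300)))
c=cam("wrist"); W=cloud(c)
np.savez("/tmp/wrist.npz",**c)
E
```

```text
t 2.6 pos [ 0.4466 -0.2269  0.1651] F [-0.52  0.84  0.27] w 0.0871 j [ 0.92 -0.1  -0.15  2.33 -1.09  0.72  1.73]
err rot deg [-0.20612611 -0.13185115 -0.23672562]
```

View pics/a1.png

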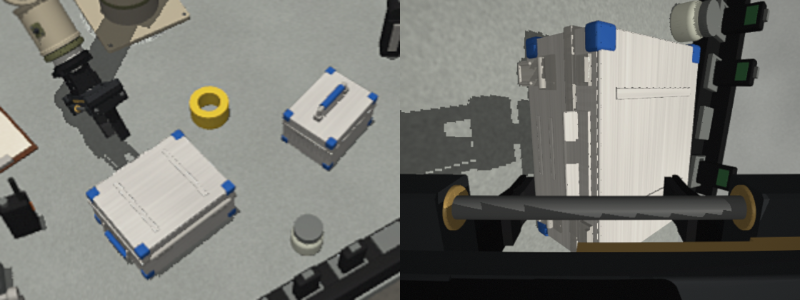

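The scene crop shows the gripper at (100,105), tilted in front of the lid's front edge. In the wrist view the lid's front face and lip tab run down the column around x≈570, between the fingers. I refine the lip position from the wrist depth.

```bash
python3 - <<'E'
from h import *
c=dict(np.load("/tmp/wrist.npz")); W=cloud(c)[:240].reshape(-1,3); W=W[~np.isnan(W).any(1)]
q=W-C; e=np.array([-d[1],d[0],0]); X=q@d;Y=q@e;Z=q[:,2]
m=(abs(Y)<.13)&(X<-.085)&(X>-.2)&(Z>.075)&(Z<.1)
for y0 in np.arange(-.05,.13,.02):
    k=m&(Y>y0)&(Y<=y0+.02); 
    if k.sum()>5: print(round(y0,2),k.sum(),"minx",np.percentile(X[k],[1,5]).round(4),"z",np.percentile(Z[k],[50,95]).round(4))
T=(Z>.105)&(Z<.125)&(abs(X)<.12)&(abs(Y)<.13)
for y0 in np.arange(-.05,.13,.03):
    k=T&(Y>y0)&(Y<y0+.03); print("top",y0.round(2),k.sum(),np.percentile(X[k],[0.5,99.5]).round(4) if k.sum()>9 else "", np.median(Z[k]).round(4))
print("ymax",Y[T].max())
p0=st(); P=pose(0,45,.014,off=.008); print(P[0])
e1=rows([(*P,8)])
E
```

```text
-0.03 26 minx [-0.0975 -0.0963] z [0.0918 0.097 ]
-0.01 808 minx [-0.1067 -0.1063] z [0.0915 0.0985]
0.01 871 minx [-0.1067 -0.1061] z [0.0915 0.0986]
0.03 937 minx [-0.1067 -0.1061] z [0.0914 0.0984]
0.05 873 minx [-0.0925 -0.0922] z [0.0864 0.0988]
0.07 744 minx [-0.0929 -0.0926] z [0.0854 0.0978]
0.09 920 minx [-0.0928 -0.0924] z [0.086  0.0981]
0.11 459 minx [-0.0924 -0.0922] z [0.0856 0.0981]
top -0.05 984 [-0.0259  0.0894] 0.1176
top -0.02 4588 [-0.0911  0.0875] 0.1174
top 0.01 5834 [-0.0912  0.0874] 0.1174
top 0.04 6209 [-0.0897  0.0878] 0.1175
top 0.07 7174 [-0.0964  0.0884] 0.1173
top 0.1 4292 [-0.0918  0.0887] 0.1175
ymax 0.11989837771597295
t 2.75 pos [ 0.4486 -0.228   0.1685] F [ 0.55 -0.06  0.7 ] w 0.0871 j [ 0.92 -0.1  -0.15  2.32 -1.09  0.72  1.73]
[ 0.50386169 -0.21789504  0.11060229]
8
[[0, 0, 0.25, 0, 0, 0], [0, -0.01, 0.25, 0, 0, 0], [0, 0, 0.26, -0.01, 0, 0], [0, 0, 0.25, 0, 0, 0], [0.01, -0.01, 0.25, 0, 0, 0], [0, 0, 0.25, 0, 0, 0], [0, 0, 0.26, 0, 0, 0], [0, -0.01, 0.25, -0.01, 0, 0]]
```

Call:
carry_out --pt "0 0 0.25 0 0 0" --pt "0 0 0.25 0 0 0" --pt "0 0 0.25 0 0 0" --pt "0 0 0.25 0 0 0" --pt "0 0 0.25 0 0 0" --pt "0 0 0.25 0 0 0" --pt "0 0 0.25 0 0 0" --pt "0 -0.03 0.25 0 0 0" --pt "0 0 0 0 0 0" --pt "0 0 0 0 0 0"

```text
time: 4.0
ee_pos: [0.5019, -0.2193, 0.1105]
eef_rot: [0.595, 0.707, 0.292, 0.246]
ft_force: [0.2, 0.1, -0.2]
width: 0.0871
grip_force: 0.0
```

```bash
python3 - <<'E'
from h import *
st()
P=pose(0,45,.014,off=.008)
L=[(*pose(0,45,.014),5)]+[(*pose(th,45,.014),3) for th in np.radians([9,18,27,36,45])]
rows(L,P)
E
```

```text
t 4.0 pos [ 0.5019 -0.2193  0.1105] F [ 0.24  0.07 -0.21] w 0.0871 j [ 1.07  0.1  -0.42  2.29 -1.26  0.54  1.89]
20
[[0, 0.04, 0, 0, 0, 0], [0, 0.04, 0, 0, 0, 0], [0, 0.04, 0, 0, 0, 0], [0, 0.04, 0, 0, 0, 0], [0, 0.04, 0, 0, 0, 0], [0, 0.2, -0.17, 0, 0, 0], [0, 0.19, -0.17, 0, 0, 0], [0, 0.2, -0.16, 0, 0, 0], [0, 0.22, -0.14, 0, 0, 0], [0, 0.22, -0.13, 0, 0, 0], [0, 0.22, -0.14, 0, 0, 0], [0, 0.24, -0.1, 0, 0, 0], [0, 0.24, -0.1, 0, 0, 0], [0, 0.24, -0.1, 0, 0, 0], [0, 0.25, -0.06, 0, 0, 0], [0, 0.25, -0.06, 0, 0, 0], [0, 0.26, -0.06, 0, 0, 0], [0, 0.26, -0.02, 0, 0, 0], [0, 0.25, -0.02, 0, 0, 0], [0, 0.26, -0.02, 0, 0, 0]]
```

Call:
carry_out --pt "0 0.04 0 0 0 0" --pt "0 0.04 0 0 0 0" --pt "0 0.04 0 0 0 0" --pt "0 0.04 0 0 0 0" --pt "0 0.04 0 0 0 0" --pt "0 0.1 -0.09 0 0 0" --pt "0 0.1 -0.09 0 0 0" --pt "0 0.2 -0.17 0 0 0" --pt "0 0.2 -0.16 0 0 0"

```text
time: 5.12
ee_pos: [0.5098, -0.2168, 0.1475]
eef_rot: [0.594, 0.708, 0.292, 0.245]
ft_force: [-1.8, 0.9, -3.2]
width: 0.0872
grip_force: 1.4
```

```bash
python3 - <<'E'
from h import *
p,q=st(); print(np.degrees((q.inv()*rot(45)).as_rotvec()).round(2), pose(np.radians(9),45,.014)[0])
a=[cam(n)["pixels"][...,::-1] for n in("side","wrist")]
cv2.imwrite("pics/a2.png",cv2.resize(np.hstack([cv2.resize(a[0][100:310,220:500],(560,420)),a[1]]),(800,300)))
E
```

```text
t 5.125 pos [ 0.5098 -0.2168  0.1475] F [-1.79  0.94 -3.19] w 0.0872 j [ 1.06  0.03 -0.42  2.25 -1.15  0.58  1.72]
[-0.14 -0.   -0.03] [ 0.51183328 -0.21648943  0.14723317]
```

View pics/a2.png

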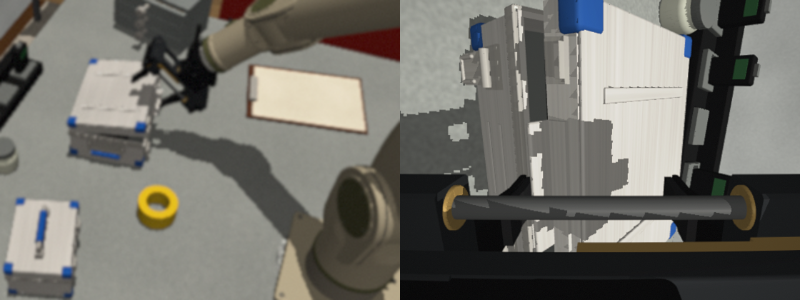

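In the side view the lid is lifted a little, with a gap at (110,130). The wrist view shows the dark opening at (540,80), and the force is about 3.5 N. I continue along the arc.

```bash
python3 - <<'E'
from h import *
L=[(*pose(np.radians(t),a,.014),2) for t,a in [(15,45),(21,45),(27,45),(33,45),(39,45),(45,43),(50,39),(55,34),(60,29),(65,24)]]
rows(L,pose(np.radians(9),45,.014))
E
```

```text
20
[[0, 0.22, -0.14, 0, 0, 0], [0, 0.21, -0.14, 0, 0, 0], [0, 0.23, -0.12, 0, 0, 0], [0, 0.24, -0.12, 0, 0, 0], [0, 0.24, -0.09, 0, 0, 0], [0, 0.24, -0.09, 0, 0, 0], [0, 0.25, -0.07, 0, 0, 0], [0, 0.25, -0.07, 0, 0, 0], [0, 0.26, -0.04, 0, 0, 0], [0, 0.25, -0.04, 0, 0, 0], [0, 0.26, 0.01, 0.12, 0, 0], [0, 0.26, 0, 0.13, 0, 0], [0, 0.21, 0.04, 0.25, 0, 0], [0, 0.22, 0.03, 0.25, 0, 0], [0, 0.21, 0.05, 0.31, 0, 0], [0, 0.22, 0.05, 0.31, 0, 0], [0, 0.21, 0.05, 0.31, 0, 0], [0, 0.22, 0.04, 0.32, 0, 0], [0, 0.21, 0.06, 0.31, 0, 0], [0, 0.22, 0.04, 0.31, 0, 0]]
```

Call:
carry_out --pt "0 0.22 -0.14 0 0 0" --pt "0 0.21 -0.14 0 0 0" --pt "0 0.23 -0.12 0 0 0" --pt "0 0.24 -0.12 0 0 0" --pt "0 0.24 -0.09 0 0 0" --pt "0 0.24 -0.09 0 0 0" --pt "0 0.25 -0.07 0 0 0" --pt "0 0.25 -0.07 0 0 0" --pt "0 0.26 -0.04 0 0 0" --pt "0 0.25 -0.04 0 0 0" --pt "0 0.26 0.01 0.12 0 0" --pt "0 0.26 0 0.13 0 0" --pt "0 0.21 0.04 0.25 0 0" --pt "0 0.22 0.03 0.25 0 0" --pt "0 0.21 0.05 0.31 0 0" --pt "0 0.22 0.05 0.31 0 0" --pt "0 0.21 0.05 0.31 0 0" --pt "0 0.22 0.04 0.32 0 0"

```text
time: 7.48
ee_pos: [0.6135, -0.1985, 0.2789]
eef_rot: [0.623, 0.742, 0.191, 0.16]
ft_force: [-1.3, -1.0, -0.7]
width: 0.0869
grip_force: 0.5
```

```bash
python3 - <<'E'
from h import *
p,q=st(); P=pose(np.radians(60),29,.014); print(np.degrees((q.inv()*P[1]).as_rotvec()).round(2), P[0]-p)
a=[cam(n)["pixels"][...,::-1] for n in("side","scene")]
cv2.imwrite("pics/a3.png",cv2.resize(np.hstack([cv2.resize(a[0][100:310,220:500],(560,420)),cv2.resize(a[1][100:310,100:380],(560,420))]),(800,300)))
# next: close the gap to 40 mm keeping front finger on lip, s=10mm
f=lambda t,a,g,s=.012:pose(np.radians(t),a,s,g)
print("close:");e=rows([(*f(61,29,.036),4)],P)
print("arc:");rows([(*f(t,90-t,.036),3) for t in (66,71,76,81,86,91)],f(61,29,.036))
E
```

```text
t 7.475 pos [ 0.6135 -0.1985  0.2789] F [-1.27 -0.95 -0.67] w 0.0869 j [ 0.9   0.11 -0.55  1.74 -0.25  0.88  0.65]
[-0.15  0.01 -0.02] [ 6.49430988e-04 -5.22383127e-06 -8.52699340e-04]
close:
4
[[0, -0.14, -0.01, 0, 0, 0], [0, -0.14, -0.02, 0, 0, 0], [0, -0.13, -0.01, 0, 0, 0], [0, -0.14, -0.01, 0, 0, 0]]
arc:
18
[[0, 0.14, 0.02, 0.21, 0, 0], [0, 0.15, 0.01, 0.21, 0, 0], [0, 0.15, 0.02, 0.21, 0, 0], [0, 0.14, 0.02, 0.21, 0, 0], [0, 0.15, 0.01, 0.2, 0, 0], [0, 0.14, 0.01, 0.21, 0, 0], [0, 0.14, 0.02, 0.21, 0, 0], [0, 0.15, 0.02, 0.21, 0, 0], [0, 0.15, 0.01, 0.21, 0, 0], [0, 0.14, 0.02, 0.21, 0, 0], [0, 0.15, 0.01, 0.2, 0, 0], [0, 0.14, 0.01, 0.21, 0, 0], [0, 0.15, 0.02, 0.21, 0, 0], [0, 0.14, 0.02, 0.21, 0, 0], [0, 0.15, 0.01, 0.21, 0, 0], [0, 0.14, 0.02, 0.21, 0, 0], [0, 0.15, 0.01, 0.2, 0, 0], [0, 0.14, 0.01, 0.21, 0, 0]]
```

View pics/a3.png

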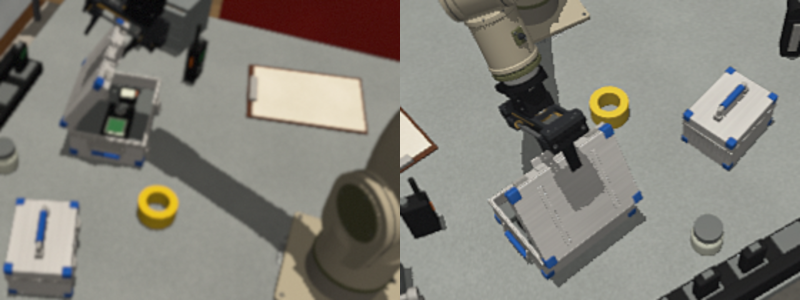

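The lid stands at about 60° with the gripper straddling its edge: front finger under the lip and rear finger behind it, at (575,155). I narrow the gap so the rear finger can hold the lid back past balance.

Call:
carry_out --pt "0 -0.1 -0.05 0 0 0" --pt "0 -0.1 0 0 0 0" --pt "0 -0.1 0 0 0 0" --pt "0 0 0 0 0 0" --fingers 60

```text
time: 8.07
ee_pos: [0.6009, -0.2012, 0.2741]
eef_rot: [0.623, 0.742, 0.191, 0.161]
ft_force: [-0.4, 0.3, -0.3]
width: 0.0619
grip_force: 0.5
```

Call:
carry_out --pt "0 -0.1 0 0 0 0" --pt "0 -0.1 0 0 0 0" --pt "0 -0.05 0 0 0 0" --pt "0 0 0 0 0 0" --pt "0 0 0 0 0 0" --fingers 36

```text
time: 8.7
ee_pos: [0.593, -0.2025, 0.2696]
eef_rot: [0.622, 0.742, 0.191, 0.161]
ft_force: [-0.7, -0.8, -0.3]
width: 0.0363
grip_force: 0.4
```

Call:
carry_out --pt "0 0.14 0.02 0.21 0 0" --pt "0 0.15 0.01 0.21 0 0" --pt "0 0.15 0.02 0.21 0 0" --pt "0 0.14 0.02 0.21 0 0" --pt "0 0.15 0.01 0.2 0 0" --pt "0 0.14 0.01 0.21 0 0"

```text
time: 9.45
ee_pos: [0.6259, -0.1964, 0.2809]
eef_rot: [0.634, 0.756, 0.126, 0.105]
ft_force: [-0.9, 0.2, 1.2]
width: 0.0358
grip_force: 0.2
```

```bash
python3 - <<'E'
from h import *
p,q=st(); f=lambda t,a,g,s=.012:pose(np.radians(t),a,s,g)
P=f(71,19,.036); print(np.degrees((q.inv()*P[1]).as_rotvec()).round(2), P[0]-p)
rows([(*f(t,90-t,.036),3) for t in (76,81,86,91)]+[(*f(t,90-t,.036),2) for t in(94,97,100)],f(71,19,.036))
E
```

```text
t 9.45 pos [ 0.6259 -0.1964  0.2809] F [-0.93  0.18  1.24] w 0.0358 j [ 0.78  0.22 -0.55  1.57 -0.02  1.08  0.45]
[-0.12  0.   -0.  ] [ 0.00087619  0.00022496 -0.00040601]
18
[[0, 0.14, 0.02, 0.21, 0, 0], [0, 0.15, 0.01, 0.21, 0, 0], [0, 0.15, 0.02, 0.21, 0, 0], [0, 0.14, 0.02, 0.21, 0, 0], [0, 0.15, 0.01, 0.2, 0, 0], [0, 0.14, 0.01, 0.21, 0, 0], [0, 0.14, 0.02, 0.21, 0, 0], [0, 0.15, 0.02, 0.21, 0, 0], [0, 0.15, 0.01, 0.21, 0, 0], [0, 0.14, 0.02, 0.21, 0, 0], [0, 0.15, 0.01, 0.2, 0, 0], [0, 0.14, 0.01, 0.21, 0, 0], [0, 0.13, 0.02, 0.19, 0, 0], [0, 0.13, 0.01, 0.19, 0, 0], [0, 0.13, 0.01, 0.19, 0, 0], [0, 0.13, 0.02, 0.18, 0, 0], [0, 0.13, 0.01, 0.19, 0, 0], [0, 0.14, 0.01, 0.19, 0, 0]]
```

Call:
carry_out --pt "0 0.14 0.02 0.21 0 0" --pt "0 0.15 0.01 0.21 0 0" --pt "0 0.15 0.02 0.21 0 0" --pt "0 0.14 0.02 0.21 0 0" --pt "0 0.15 0.01 0.2 0 0" --pt "0 0.14 0.01 0.21 0 0" --pt "0 0.14 0.02 0.21 0 0" --pt "0 0.15 0.02 0.21 0 0" --pt "0 0.15 0.01 0.21 0 0" --pt "0 0.14 0.02 0.21 0 0" --pt "0 0.15 0.01 0.2 0 0" --pt "0 0.14 0.01 0.21 0 0" --pt "0 0.13 0.02 0.19 0 0" --pt "0 0.13 0.01 0.19 0 0" --pt "0 0.13 0.01 0.19 0 0" --pt "0 0.13 0.02 0.18 0 0" --pt "0 0.13 0.01 0.19 0 0" --pt "0 0.14 0.01 0.19 0 0"

```text
time: 11.7
ee_pos: [0.7254, -0.1788, 0.2794]
eef_rot: [0.64, 0.763, -0.067, -0.057]
ft_force: [1.3, -0.2, 1.0]
width: 0.0362
grip_force: 0.8
```

```bash
python3 - <<'E'
from h import *
p,q=st(); f=lambda t,a,g,s=.012:pose(np.radians(t),a,s,g)
P=f(100,-10,.036); print(np.degrees((q.inv()*P[1]).as_rotvec()).round(2), P[0]-p)
e=rows([(*f(t,90-t,.036),3) for t in (104,108)]+[(*f(t,-18,.036),2) for t in(110,)],P)
a=[cam(n)["pixels"][...,::-1] for n in("side","scene")]
cv2.imwrite("pics/a4.png",cv2.resize(np.hstack([cv2.resize(a[0][100:310,220:500],(560,420)),cv2.resize(a[1][100:310,100:380],(560,420))]),(800,300)))
E
```

```text
t 11.7 pos [ 0.7254 -0.1788  0.2794] F [ 1.26 -0.24  1.03] w 0.0362 j [ 0.32  0.8  -0.42  0.72  0.34  1.84  0.23]
[-0.11 -0.01  0.01] [ 3.70733674e-04  6.70613039e-07 -4.57468731e-05]
8
[[0, 0.12, 0.01, 0.17, 0, 0], [0, 0.11, 0.02, 0.16, 0, 0], [0, 0.12, 0.01, 0.17, 0, 0], [0, 0.12, 0.01, 0.17, 0, 0], [0, 0.11, 0.01, 0.16, 0, 0], [0, 0.12, 0.01, 0.17, 0, 0], [0, 0.08, 0, 0, 0, 0], [0, 0.09, 0, 0, 0, 0]]
```

View pics/a4.png

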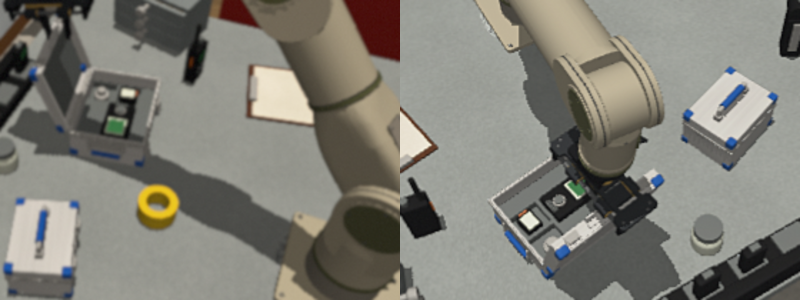

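The lid now leans back past vertical, with its tray open at (60,80) in the side view, and rests lightly on the rear finger. I ease it down to the stop, then withdraw upward.

```bash
python3 - <<'E'
from h import *
f=lambda t,a,g,s=.012:pose(np.radians(t),a,s,g)
P=f(100,-10,.036); e=rows([(*f(107.5,-10,.036),6)],P)
E
```

```text
6
[[0, 0.11, 0.01, 0, 0, 0], [0, 0.11, 0, 0, 0, 0], [0, 0.1, 0.01, 0, 0, 0], [0, 0.11, 0.01, 0, 0, 0], [0, 0.11, 0.01, 0, 0, 0], [0, 0.11, 0, 0, 0, 0]]
```

Call:
carry_out --pt "0 0.11 0.01 0 0 0" --pt "0 0.11 0 0 0 0" --pt "0 0.1 0.01 0 0 0" --pt "0 0.11 0.01 0 0 0" --pt "0 0.11 0.01 0 0 0" --pt "0 0.1 0 0 0 0" --pt "0 0 0 0 0 0" --pt "0 0 0 0 0 0"

```text
time: 12.8
ee_pos: [0.7493, -0.1748, 0.2736]
eef_rot: [0.64, 0.763, -0.068, -0.057]
ft_force: [0.8, -0.3, 0.4]
width: 0.036
grip_force: 0.0
```

```bash
python3 - <<'E'
from h import *
st()
E
```

```text
t 12.8 pos [ 0.7493 -0.1748  0.2736] F [ 0.79 -0.34  0.39] w 0.036 j [ 0.28  0.87 -0.41  0.6   0.35  1.88  0.24]
```

Call:
carry_out --pt "0 0 -0.25 0 0 0" --pt "0 0 -0.5 0 0 0" --pt "0 0 -0.7 0 0 0" --pt "0 0 -0.7 0 0 0" --pt "0 -0.3 -0.2 -0.6 0 0" --pt "0 -0.8 0 -0.65 0 0" --pt "0 -1 0 0 0 0" --pt "0 -1 0 0 0 0" --pt "0 -1 0 0 0 0" --pt "0 -1 0 0 0 0" --pt "0 -1 0 0 0 0" --pt "0 -0.5 0 0 0 0" --pt "0 0 0 0 0 0" --fingers 0

```text
time: 14.42
ee_pos: [0.5102, -0.2227, 0.3476]
eef_rot: [0.652, 0.758, -0.005, -0.012]
ft_force: [0.4, -0.9, -0.5]
width: 0.0004
grip_force: 0.0
```

```bash
python3 - <<'E'
from h import *
p,q=st(); print(q.as_matrix().round(2).tolist())
a={n:cam(n) for n in("scene","wrist","side")}
for n in a: np.savez(f"/tmp/{n}2.npz",**a[n])
cv2.imwrite("pics/a5.png",cv2.resize(np.hstack([cv2.resize(a["scene"]["pixels"][130:340,130:410],(560,420)),a["wrist"]["pixels"]])[...,::-1],(800,300)))
E
```

```text
t 14.425 pos [ 0.5102 -0.2227  0.3476] F [ 0.41 -0.89 -0.49] w 0.0004 j [ 0.43  0.17 -0.12  1.43  0.02  1.57  0.46]
[[-0.15, 0.99, -0.02], [0.99, 0.15, 0.01], [0.01, -0.02, -1.0]]
```

View pics/a5.png

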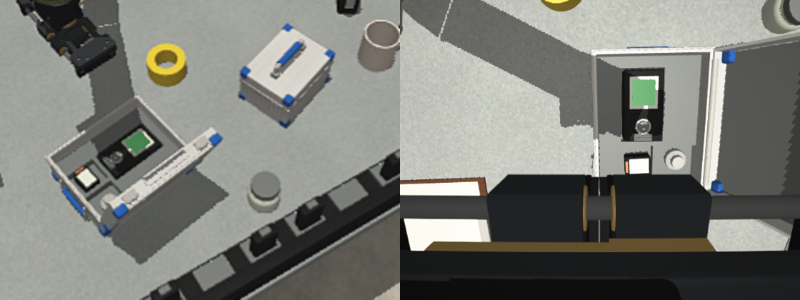

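The lid rests open. The key shows as a light disc at (643,127) in the wrist half, about pixel (340,178), and at (115,157) in the scene half, about pixel (210,240). I measure it from both.

```bash
python3 - <<'E'
from h import *
e=np.array([-d[1],d[0],0]); print("expected",C-.01*d-.004*e)
for n,(u,v),w in(("wrist",(340,178),22),("scene",(210,240),14),("side",None,0)):
    c=dict(np.load(f"/tmp/{n}2.npz")); W=cloud(c); 
    q=W-C; X=q@d; Y=q@e; Z=q[...,2]
    m=(abs(X+.01)<.017)&(abs(Y+.004)<.017)&(Z>.0625)&(Z<.072)
    if n=="wrist": print(W[v,u])
    P=W[m]; print(n,m.sum(), P.mean(0).round(4) if m.sum() else "", "mid",((P.max(0)+P.min(0))/2).round(4) if m.sum() else "","ext",np.ptp(X[m]).round(3),np.ptp(Y[m]).round(3), np.argwhere(m).mean(0)[::-1])
    f=(abs(X)<.085)&(abs(Y)<.11)&(Z>.055)&(Z<.0625); 
    if f.sum()>20: rc=cv2.minAreaRect(np.stack([X[f],Y[f]],1).astype(np.float32)*1000); print("meter face (case frame mm)",rc,np.median(Z[f]))
# lid angle
c=dict(np.load("/tmp/scene2.npz"));W=cloud(c);q=W-H;X=q@d;Y=q@e;m=(abs(Y)<.1)&(q[...,2]>.05)&(q[...,2]<.25)&(abs(X)<.2)
i=np.nanargmax(np.where(m,q[...,2],np.nan)); print("lid top",X.flat[i],q[...,2].flat[i])
E
```

```text
expected [ 0.57634652 -0.20917571  0.        ]
[ 0.57781446 -0.20776021  0.06662293]
wrist 398 [ 0.5772 -0.2083  0.0655] mid [ 0.5771 -0.2084  0.0666] ext 0.033 0.033 [339.31909548 178.16582915]
meter face (case frame mm) ((-8.990760803222656, 10.176010131835938), (198.2478485107422, 150.0432891845703), 89.89915466308594) 0.06119861196073173
scene 47 [ 0.5757 -0.2082  0.0652] mid [ 0.5738 -0.2073  0.0664] ext 0.03 0.031 [210.31914894 238.23404255]
meter face (case frame mm) ((-12.758392333984375, 4.1588897705078125), (147.680419921875, 212.6556854248047), 1.0909274816513062) 0.059144325405659615Traceback (most recent call last):
  File "<stdin>", line 3, in <module>
TypeError: cannot unpack non-iterable NoneType object
```

```bash
python3 - <<'E'
from h import *
e=np.array([-d[1],d[0],0])
q=R.from_matrix(np.stack([-d, e, -Zu],1)); s=R.from_quat(read_state()["eef_rot"]); print(np.degrees((s.inv()*q).as_rotvec()))
if abs((s.inv()*q).magnitude())>2: raise SystemExit
q2=R.from_matrix(np.stack([d,-e,-Zu],1)); print(np.degrees((s.inv()*q2).as_rotvec()))
k=np.array([.577,-.2085,0])
rows([(k+.2*Zu,q2,13),(k+.096*Zu,q2,5)])
E
```

```text
[ -0.42621339  -1.66078418 -91.27808914]
[-1.65064553  0.42361147 88.71011307]
18
[[0, 0.13, 0.28, -0.02, 0, 0.85], [0.02, 0.14, 0.28, -0.01, 0.01, 0.86], [0.03, 0.12, 0.28, -0.02, 0, 0.85], [0.05, 0.13, 0.28, -0.01, 0.01, 0.85], [0.06, 0.11, 0.28, -0.02, 0, 0.85], [0.08, 0.11, 0.28, -0.02, 0, 0.86], [0.09, 0.1, 0.28, -0.01, 0.01, 0.85], [0.09, 0.08, 0.28, -0.02, 0, 0.85], [0.11, 0.07, 0.28, -0.01, 0.01, 0.86], [0.12, 0.06, 0.28, -0.02, 0, 0.85], [0.12, 0.05, 0.28, -0.01, 0, 0.85], [0.12, 0.03, 0.28, -0.02, 0.01, 0.86], [0.13, 0.01, 0.28, -0.02, 0, 0.85], [0, 0, 0.52, 0, 0, 0], [0, 0, 0.52, 0, 0, 0], [0, 0, 0.52, 0, 0, 0], [0, 0, 0.52, 0, 0, 0], [0, 0, 0.52, 0, 0, 0]]
```

Call:
carry_out --pt "0 0.13 0.28 -0.02 0 0.85" --pt "0.02 0.14 0.28 -0.01 0.01 0.86" --pt "0.03 0.12 0.28 -0.02 0 0.85" --pt "0.05 0.13 0.28 -0.01 0.01 0.85" --pt "0.06 0.11 0.28 -0.02 0 0.85" --pt "0.08 0.11 0.28 -0.02 0 0.86" --pt "0.09 0.1 0.28 -0.01 0.01 0.85" --pt "0.09 0.08 0.28 -0.02 0 0.85" --pt "0.11 0.07 0.28 -0.01 0.01 0.86" --pt "0.12 0.06 0.28 -0.02 0 0.85" --pt "0.12 0.05 0.28 -0.01 0 0.85" --pt "0.12 0.03 0.28 -0.02 0.01 0.86" --pt "0.13 0.01 0.28 -0.02 0 0.85" --pt "0 0 0.52 0 0 0" --pt "0 0 0.52 0 0 0" --pt "0 0 0.52 0 0 0" --pt "0 0 0.52 0 0 0" --pt "0 0 0.52 0 0 0" --pt "0 0 0 0 0 0" --pt "0 0 0 0 0 0"

```text
time: 17.08
ee_pos: [0.5771, -0.209, 0.0967]
eef_rot: [0.996, 0.087, 0.0, 0.0]
ft_force: [1.0, -0.1, -0.6]
width: 0.0002
grip_force: 0.0
```

```bash
python3 - <<'E'
from h import *
p,q=st(); print(q.as_matrix().round(3).tolist())
rows([(np.array([.577,-.2085,.082]),q,3)])
E
```

```text
t 17.075 pos [ 0.5771 -0.209   0.0967] F [ 1.   -0.13 -0.56] w 0.0002 j [ 0.26  0.42  0.01  1.65 -0.    1.07 -1.12]
[[0.985, 0.173, 0.0], [0.173, -0.985, -0.001], [-0.0, 0.001, -1.0]]
3
[[0, 0, 0.12, 0, 0, 0], [0, -0.01, 0.12, 0, 0, 0], [0, 0, 0.13, 0, 0, 0]]
```

Centred over the key. I press in small steps and watch the force.

Call:
carry_out --pt "0 0 0.12 0 0 0" --pt "0 0 0.12 0 0 0" --pt "0 0 0.12 0 0 0" --pt "0 0 0.05 0 0 0" --pt "0 0 0.04 0 0 0" --pt "0 0 0 0 0 0"

```text
time: 17.82
ee_pos: [0.5762, -0.2092, 0.0782]
eef_rot: [0.996, 0.087, -0.0, 0.0]
ft_force: [-1.4, 1.1, 2.5]
width: 0.0009
grip_force: 1.4
```

Call:
carry_out --pt "0 0 0.04 0 0 0" --pt "0 0 0.03 0 0 0" --pt "0 0 0 0 0 0"

```text
time: 18.2
ee_pos: [0.5764, -0.2093, 0.0764]
eef_rot: [0.996, 0.087, -0.0, 0.0]
ft_force: [-5.3, 1.6, 10.9]
width: 0.0006
grip_force: 5.7
```

10.9 N is well past 4 N, so the key is fully down. Release straight up.

Call:
carry_out --pt "0 0 -0.05 0 0 0" --pt "0 0 -0.1 0 0 0" --pt "0 0 -0.2 0 0 0" --pt "0 0 -0.5 0 0 0" --pt "0 0 -0.8 0 0 0" --pt "0 0 -1 0 0 0" --pt "0 0 -1 0 0 0" --pt "0 0 -1 0 0 0" --pt "-1 0 -0.5 0 0 0" --pt "-1 0 0 0 0 0" --pt "-1 0 0 0 0 0" --pt "0 0 0 0 0 0" --pt "0 0 0 0 0 0"

```text
time: 19.82
ee_pos: [0.4587, -0.2295, 0.2819]
eef_rot: [0.996, 0.087, 0.0, 0.0]
ft_force: [0.4, -0.3, 0.6]
width: 0.0007
grip_force: 0.0
```

```bash
python3 - <<'E'
from h import *
st(); e=np.array([-d[1],d[0],0])
a={n:cam(n) for n in("scene","wrist")}
W=cloud(a["wrist"]); q=W-C; X=q@d;Y=q@e;Z=q[...,2]
m=(abs(X+.01)<.009)&(abs(Y+.005)<.009)&(Z>.05)&(Z<.08); print("key z",m.sum(),np.percentile(Z[m],[10,50,90]).round(4) if m.sum() else "")
cv2.imwrite("pics/a6.png",cv2.resize(np.hstack([cv2.resize(a["scene"]["pixels"][130:340,130:410],(560,420)),a["wrist"]["pixels"]])[...,::-1],(800,300)))
E
```

```text
t 19.825 pos [ 0.4587 -0.2295  0.2819] F [ 0.35 -0.29  0.56] w 0.0007 j [ 0.33  0.06  0.05  1.69 -0.    1.39 -1.02]
key z 377 [0.0621 0.0671 0.0686]
```

View pics/a6.png

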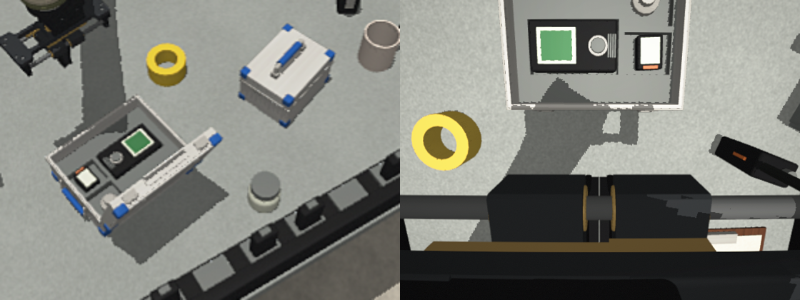

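The lid is still open in the scene half at (165,175). The meter sits in its pocket in the wrist half, with the key at (598,45) back up at 67 mm, and the bystanders have not moved. I hand the job in.

```bash
python3 -c "
from bench import r; print(r.close_job())"
```

```text
the job is handed in; nothing more can be done
None
```

The job is handed in at about 20 s: the lid rests open on its own, and the meter's key was pressed past its full travel (10.9 N) and came back up; case, meter and bystanders look unmoved in the last pictures.

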